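# Close up the shelf divider

### The job

Close up the card display: with the fingertips, push the upright divider plate along its rail towards the row of card packs until the spring pin on its carriage rides over the ridge and drops into the notch of the clip on the rail, then stop there, without forcing it on past the notch, and move clear. Only push the plate: do not pinch it, keep off the black pin knob, the row of packs and the glue bottle, tape roll and note block standing behind, and lift nothing.

Things in the scene. Friction and masses are not known exactly. Their poses are not given: they have to be found in the camera images.
- shelf: white display base fixed to the table, its top 15 mm above the table; origin on the table; covers local x -90 to +200 mm, local y -250 to +250 mm. A rail 20 mm wide runs along local y at local x = -60 mm (nearest the robot), its top 28 mm above the table. The divider is pushed along local +y. The glue, tape and note block stand on its back strip, local x about 155 mm
- divider (a joint): travel of the divider along the rail in m, 0 to 0.25, growing towards the packs; starts at 0 to 0.06. It stays where it is left. Sliding it takes about 1 N, climbing the first ridge about 4 to 7 N; then the force falls away to nothing as it snaps ahead by itself by about 7 mm into the notch; pushing on with 20 N or more may force it out of the notch
- pin (a joint): height in m of the spring pin above its dropped position: 0 on the bare rail and when dropped in the notch, up to about 0.004 while it stands on the ridge; the black knob rises and falls with it
- pin_foot (a point): foot of the spring pin, at the middle of the divider's grey carriage (44 x 44 mm, centred on the rail, top 62 mm above the table; 17 mm of it stand out behind the plate's near surface, 57 to 102 mm from point plate towards its -x); the foot is 30 mm above the table when down, and along the rail 5 mm ahead (+y) of point plate
- notch (a point): lowest point of the notch in the steel clip on the rail, 30 mm above the table; its y axis points along the rail to the packs. The pin begins to climb the ramp of the first ridge 23 mm before it; the crest is 8.5 mm before it, the steeper second ridge has its crest 10.5 mm beyond it; both are 5 mm high. Dropped, the pin has about 1 mm of play either way in the notch
- glue: white glue bottle, diameter 38 mm, 85 mm high; origin at the centre of its underside
- tape: roll of tape lying flat, diameter 60 mm, 24 mm high; origin at the centre of its underside
- note_block: block of notes, 50 x 70 x 35 mm; origin at the centre of its underside
- plate (a point): middle of the near surface of the upright white divider plate, the surface to push on, 52 mm above the table. The plate is 115 mm wide (this point's x axis), 10 mm thick (y) and 70 mm high, from 17 to 87 mm above the table; the y axis runs along the rail to the packs
- knob (a point): middle of the top of the black pin knob (diameter 22 mm, 16 mm high) over the carriage, 80 mm above the table when down; not to be touched
- bay (a joint): place along the rail, in m, of the clamped clip with the row of packs behind it (it stays fixed during the job, only its place varies)
- row_end (a point): middle of the near end, underside, of the row of four card packs in a grey tray behind the clip; 115 mm wide (x), 130 mm long (y), top 78 mm above the table; 28 mm beyond the notch along the rail

How it is judged:
By the outcome, as a careful person would: the job done as asked, in the order asked, and still so for the second after the job is handed in, with the robot touching nothing.
It also fails if it takes over 54 s, if anything falls off the work surface, if the arm or the gripper's body presses on something with over 40 N, if the wrist force passes 120 N, or if a joint passes its speed limit or range.

### The arm

A 6-joint arm with a two-finger parallel gripper is mounted at the origin on the work surface. World frame = base frame: x ahead of the robot, y to its left, z up, the work surface at z = 0. Lengths are in m, angles in rad, forces in N, time in s.
With the tool pointing down it reaches from about 0.25 to 0.725 m from the base axis. Payload 4 kg.
Tool frame: the origin (TCP) lies at the very end of the fingers, on their centre line; the grasp point (between the pads) lies 19 mm behind it; y points along the fingers, z is the direction in which the jaws open and shut, and the axes are right-handed (so a half turn about y gives the same grasp; the last joint's range is limited). The gripper opens to 85 mm and grips with 20 to 120 N. Pads are 22 mm wide; open, the fingers measure 114 mm over their backs; the gripper's body (76 mm by 85 mm) begins 54 mm behind the grasp point. The pads swing forward as they close: fully open they stand 13 mm farther back than shut.
Start: joints at [1.145, 0.241, 0.005, 1.335, 0, 1.571], TCP at [0.207, 0.455, 0.231] pointing down, gripper open.
Joint ranges: [-2.72, 2.72], [-1.05, 1.87], [-1.09, 1.28], [-1.99, 2.15], [-1.42, 1.44], [-3.14, 3.14]. Speed limits (rad/s): [2.79, 2.79, 3.14, 3.14, 3.14, 3.14].

### API

Orientations are given as a unit quaternion [x, y, z, w].
In Python, from workcell import bot gives the robot as it stands. The module is installed in compiled form; this text tells all that it offers.
- The arm moves only by the tool move_arm, never from a script. Its argument "increments" is a list of rows, each an object with "grip": the closure, from 0 (fully open) to 1 (shut); "linear": the shift along the tool's x, y, z scaled (see below), a list of three; "twist": the turn about the tool's y scaled (see below). A call has exactly 5 rows; each row shifts and turns the pose as measured when the row begins, along the tool's axes as they then stand; what a row does not reach is not made up. The controller multiplies each number of a shift by 0.2 m and each number of a turn by 2 rad. A row lasts 1/10 s, in which the tool goes at most 50 mm and 8.59 degrees, less where a joint would pass 70% of its speed; a pose out of reach is approached as far as the arm can. A call with a number of a shift or a turn outside -1 to 1 is refused whole. A call with a gripper value outside its range is refused whole. The fingers move at their own pace and stop on an object; the grip force is fixed at half the most. Time passes only in rows, so rows that do not move let the fingers close, or fill a call up. It gives the time, the measured TCP pose, the force and the opening at its end, in the units of the state.
- bot.get_obs(): the state, without advancing time (a new reading comes with each control period).
- bot.camera(name): name is "side" or "top"; returns (picture, depth): 480x640x3 uint8, blue, green, red; 480x640 float32, m along the optical axis (not along the pixel's ray), 0 where there is no reading.
- bot.camera_params(name): a dict with "camera_matrix" (3x3 intrinsics, pixels), "rvec" (rotation vector, rad) and "tvec" (3), from world to camera coordinates, as OpenCV has them. Camera axes: x right, y down, z forward; pixel columns grow to the right and rows downward; lengths in m; the calibration is good to about 2 mm. A picture is of the moment at which its call begins. camera_params takes no time and is no camera call.
- bot.job_done(): hands the job in, once; it reports no verdict.
The state is a dict: "clock": time; "joint_pos": joint angles; "joint_vel": joint speeds; "tau": joint torques, N m; "eef_pos": TCP position; "tool_rot": TCP orientation; "ft_force": force on the tool from outside, world axes, zero at the start; "ft_torque": the same for the moment, N m; "grip_width": finger opening in m.
Only numpy, scipy, OpenCV 4.12 (cv2) and the standard library are available. Lean on these libraries where they do the work, as an engineer would, in place of code of your own. Each camera call takes 0.05 s, during which the arm holds its last target. There are 200 camera calls.

## Working session

There is one attempt and no reset: what is moved stays moved. The work goes in short steps, Python scripts to look and compute and a tool call to move; the robot and the scene stay as the last step left them, time stands still between calls to the robot, and variables do not carry over. Pictures are saved under pics/ and viewed, about 8 in all and at most 12, crops included, and the job is handed in when it is done.

Besides the shell and the picture viewer there is one more tool, called after "Request:" as a command line: name --argument value ..., lists and objects as JSON in quotes. move_arm: Moves the arm, as the interface text tells. Its arguments: {"type":"object","properties":{"increments":{"type":"array"}},"required":["increments"]}

```bash
mkdir -p pics
cat > h.py <<'E'
import numpy as np, cv2
from workcell import bot
def cam(n):
    p=bot.camera_params(n); R=cv2.Rodrigues(np.array(p["rvec"],float))[0]
    return np.array(p["camera_matrix"],float),R,np.array(p["tvec"],float).ravel()
def world(n,u,v,d):
    K,R,t=cam(n); return R.T@(np.linalg.inv(K)@[u,v,1]*d-t)
def onz(n,u,v,z):
    K,R,t=cam(n); r=R.T@np.linalg.inv(K)@[u,v,1]; c=-R.T@t; return c+r*(z-c[2])/r[2]
def cloud(n,D):
    K,R,t=cam(n); v,u=np.mgrid[:480,:640]; P=np.stack([(u-K[0,2])/K[0,0]*D,(v-K[1,2])/K[1,1]*D,D],-1)
    return (P-t)@R
def pix(n,P):
    K,R,t=cam(n); q=K@(R@np.array(P)+t); return q[:2]/q[2]
E
python3 - <<'E'
from h import *
o=bot.get_obs()
for k in o: print(k,np.round(o[k],3))
for n in("top","side"):
    I,D=bot.camera(n); cv2.imwrite(f"pics/{n}0.png",I); np.save(n+"0.npy",D)
    K,R,t=cam(n); print(n,-R.T@t,R[2])
E
```

```text
clock 0.0
joint_pos [ 1.145  0.241  0.004  1.335 -0.     1.571]
joint_vel [ 0.002 -0.001  0.     0.    -0.    -0.001]
tau [ 3.0000e-03 -3.7232e+01  2.5241e+01  1.7000e-02  0.0000e+00 -0.0000e+00]
eef_pos [0.206 0.455 0.23 ]
tool_rot [ 0.692 -0.15   0.149 -0.69 ]
ft_force [ 0.387 -0.063 -0.392]
ft_torque [-0.025 -0.033  0.017]
grip_width 0.085
top [0.56160401 0.0617217  0.77411815] [ 0.08659889  0.00487646 -0.99623133]
side [ 0.15107306 -0.67767535  0.6814084 ] [ 0.43913521  0.69586859 -0.56826682]
```

View pics/top0.png

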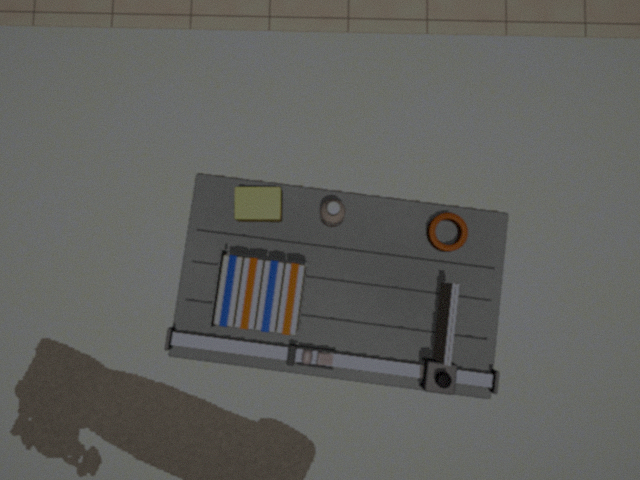

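View pics/side0.png

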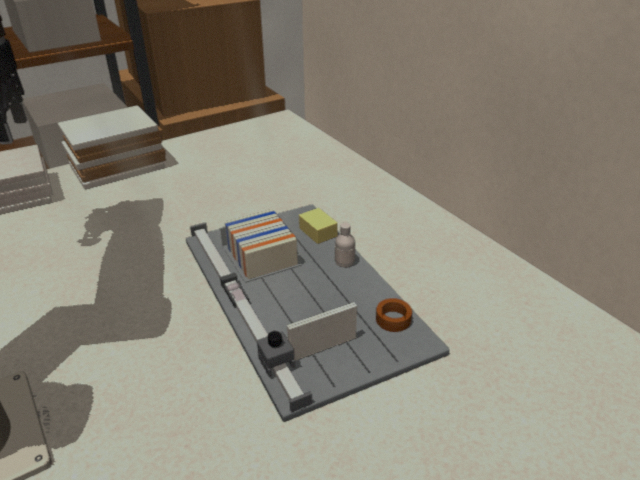

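The top view has world +y to the left and +x up. Shelf corners are at about (197,174), (508,213), (490,397) and (168,355). The carriage with its knob is near (440,378), the plate runs from (447,365) to (455,283), and the clip is near (310,357). The packs are to the left. I'll enlarge next.

Run:
```python
from h import *
I=cv2.imread("pics/top0.png"); 
c=cv2.convertScaleAbs(I[270:410,280:510],alpha=1.8); cv2.imwrite("pics/c1.png",cv2.resize(c,None,fx=3.4,fy=3.4,interpolation=cv2.INTER_CUBIC))
D=np.load("top0.npy"); P=cloud("top",D)
C=[onz("top",u,v,.015) for u,v in((197,174),(508,213),(490,397),(168,355))]
print(np.round(C,4), D.shape,[np.linalg.norm(C[i]-C[(i+1)%4]) for i in range(4)])
m=(P[...,2]>.012)&(P[...,2]<.02); m[:165]=0; m[:,:160]=0; m[410:]=0;m[:,515:]=0
print(cv2.minAreaRect(P[m][:,:2].astype(np.float32)))
# divider plate top: z ~ .087
r=np.s_[270:400,420:480]
q=P[r][(P[r][...,2]>.083)&(P[r][...,2]<.091)]
b=cv2.minAreaRect(q[:,:2].astype(np.float32)); print("plate",len(q),b,cv2.boxPoints(b).round(4),q[:,2].mean())
r=np.s_[350:410,410:480]
for lo,hi in((.057,.067),(.075,.084)):
    s=P[r][(P[r][...,2]>lo)&(P[r][...,2]<hi)]; print(lo,len(s),s.mean(0) if len(s) else 0, cv2.minAreaRect(s[:,:2].astype(np.float32)))
r=np.s_[230:350,200:320]
s=P[r][(P[r][...,2]>.073)&(P[r][...,2]<.085)]; b=cv2.minAreaRect(s[:,:2].astype(np.float32));print("row",b,cv2.boxPoints(b).round(4))
```

```text
[[ 0.7231  0.2605  0.015 ]
 [ 0.6716 -0.2329  0.015 ]
 [ 0.3877 -0.2023  0.015 ]
 [ 0.4392  0.2926  0.015 ]] (480, 640) [np.float64(0.4960941505931748), np.float64(0.2855170944868955), np.float64(0.49761539782795366), np.float64(0.28567134114494863)]
((0.5551010966300964, 0.029487520456314087), (0.49991729855537415, 0.29003646969795227), 83.8786849975586)
plate 659 ((0.4891313314437866, -0.12270890921354294), (0.015375478193163872, 0.1427014172077179), 82.19306945800781) [[ 0.4174 -0.1206]
 [ 0.5588 -0.14  ]
 [ 0.5609 -0.1248]
 [ 0.4195 -0.1054]] 0.08715890683948445
0.057 745 [ 0.42580282 -0.11345663  0.06225347] ((0.4325381815433502, -0.1167057603597641), (0.04461923986673355, 0.06130989268422127), 83.7510757446289)
0.075 224 [ 0.42828744 -0.11485812  0.08044822] ((0.4390174448490143, -0.11879333853721619), (0.02015542797744274, 0.050716280937194824), 76.46904754638672)
row ((0.537650465965271, 0.14758723974227905), (0.11858358234167099, 0.10191977024078369), 83.79193115234375) [[0.4806 0.0942]
 [0.5819 0.0831]
 [0.5947 0.201 ]
 [0.4934 0.212 ]]
```

View pics/c1.png

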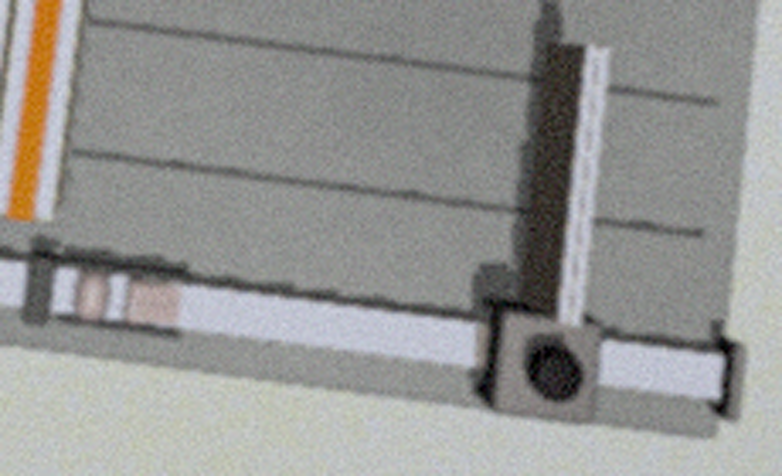

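The enlarged crop shows the clip's ramp from crop u≈180 to 130, the notch gap at about 117, and the second ridge at about 105 to 78. The plate's top edge is at u≈565 to 605. Now I'll put everything into the shelf frame.

```bash
cat >> h.py <<'E'
from scipy.spatial.transform import Rotation as Ro
a=np.deg2rad(83.879-90); EX=np.array([np.cos(a),np.sin(a),0]);EY=np.array([-np.sin(a),np.cos(a),0])
O=np.array([.5551,.0295,0])-.055*EX; A=np.stack([EX,EY,[0,0,1]])
def loc(p): return (np.asarray(p)-O)@A.T
E
python3 - <<'E'
from h import *
T=lambda cu,cv,z: (loc(onz("top",280+cu/3.4,270+cv/3.4,z))*1e3).round(1)
for n,cu,cv,z in[("plate top near hi",609,48,.087),("plate top far hi",588,45,.087),("near lo",584,322,.087),("far lo",559,322,.087),
 ("carr NL",500,315,.062),("carr FarL",497,410,.062),("carr R",600,325,.062),("carr R low",594,420,.062),("knob",553,365,.08),
 ("ramp start",180,300,.028),("ramp end",130,298,.033),("n2",107,296,.033),("n3",78,293,.03),("rail end",735,370,.028),("row near",60,210,.078)]: print(n,T(cu,cv,z))
D=np.load("top0.npy"); P=loc(cloud("top",D)); Q=P[(abs(P[...,0]+.06)<.008)&(P[...,2]>.02)&(abs(P[...,1])<.25)]
ys=np.arange(-.24,.25,.004)
print([(int(round(y*1e3)),round(1e3*np.median(Q[abs(Q[:,1]-y)<.003,2]),1)) for y in ys if (abs(Q[:,1]-y)<.003).any() and (y>-.01 and y<.1)])
S=P[(P[...,2]>.08)&(P[...,2]<.095)&(P[...,0]>-.03)&(P[...,0]<.07)&(P[...,1]<-.05)&(P[...,1]>-.25)]
print(np.percentile(S[:,1],[2,10,50,90,98]))
D=np.load("side0.npy"); P=loc(cloud("side",D))
S=P[(P[...,2]>.03)&(P[...,2]<.08)&(P[...,0]>-.02)&(P[...,0]<.06)&(P[...,1]<-.05)&(P[...,1]>-.25)]
print("side near face",len(S),np.percentile(S[:,1],[2,10,50,90,98]))
S=P[(P[...,2]>.03)&(P[...,2]<.07)&(P[...,0]>-.02)&(P[...,0]<.06)&(P[...,1]>-.0)&(P[...,1]<.12)]
print("side row face",len(S),np.percentile(S[:,1],[2,10,50,90,98]))
o=bot.get_obs(); R=Ro.from_quat(o["tool_rot"]).as_matrix(); print(R.T.round(3)); print("axes in local",(R.T@A.T).round(3)); print(loc(o["eef_pos"]))
E
```

```text
plate top near hi [  76.  -163.2   87. ]
plate top far hi [  76.1 -154.5   87. ]
near lo [ -36.3 -164.7   87. ]
far lo [ -37.6 -154.6   87. ]
carr NL [ -41.4 -136.3   62. ]
carr FarL [ -80.7 -139.4   62. ]
carr R [ -40.1 -178.8   62. ]
carr R low [ -79.5 -180.4   62. ]
knob [ -56.2 -155.9   80. ]
ramp start [-58.1  -2.7  28. ]
ramp end [-59.3  19.5  33. ]
n2 [-59.8  29.7  33. ]
n3 [-60.7  42.7  30. ]
rail end [ -56.4 -250.1   28. ]
row near [-20.3  53.9  78. ]
[(-8, np.float64(28.2)), (-4, np.float64(28.7)), (0, np.float64(29.1)), (4, np.float64(30.8)), (8, np.float64(32.7)), (12, np.float64(33.7)), (16, np.float64(34.8)), (20, np.float64(34.5)), (24, np.float64(28.7)), (28, np.float64(28.9)), (32, np.float64(33.6)), (36, np.float64(35.1)), (40, np.float64(34.4)), (44, np.float64(30.9)), (48, np.float64(28.5)), (52, np.float64(28.9)), (56, np.float64(36.6)), (60, np.float64(38.0)), (64, np.float64(37.6)), (68, np.float64(28.4)), (72, np.float64(28.4)), (76, np.float64(29.0)), (80, np.float64(28.6)), (84, np.float64(28.2)), (88, np.float64(28.5)), (92, np.float64(28.5)), (96, np.float64(28.5))]
[-0.16317887 -0.16204379 -0.15739993 -0.15355129 -0.15318144]
side near face 1096 [-0.16488141 -0.16417228 -0.16288213 -0.16154592 -0.16076604]
side row face 726 [0.05404285 0.05523013 0.05705604 0.05909314 0.06031657]
[[ 0.911 -0.413  0.   ]
 [-0.001 -0.002 -1.   ]
 [ 0.413  0.911 -0.002]]
axes in local [[ 0.95  -0.314  0.   ]
 [-0.001 -0.002 -1.   ]
 [ 0.314  0.95  -0.002]]
[-0.33716382  0.38573016  0.23050796]
```

Request:
move_arm --increments '[{"grip": 1, "linear": [0, 0, 0], "twist": -0.07}, {"grip": 1, "linear": [0, 0, 0], "twist": -0.07}, {"grip": 1, "linear": [0, 0, 0], "twist": -0.02}, {"grip": 1, "linear": [0.1, 0, -0.18], "twist": 0}, {"grip": 1, "linear": [0.12, 0, -0.21], "twist": 0}]'

```text
clock: 0.6
eef_pos: [0.2416, 0.3742, 0.2272]
tool_rot: [0.708, -0.031, 0.029, -0.704]
ft_force: [0.2, -0.8, -0.2]
grip_width: 0.0123
```

Request:
move_arm --increments '[{"grip": 1, "linear": [0.12, 0, -0.21], "twist": 0}, {"grip": 1, "linear": [0.12, 0, -0.21], "twist": 0}, {"grip": 1, "linear": [0.12, 0, -0.21], "twist": 0}, {"grip": 1, "linear": [0.12, 0, -0.21], "twist": 0}, {"grip": 1, "linear": [0.12, 0, -0.21], "twist": 0}]'

```text
clock: 1.1
eef_pos: [0.3446, 0.1468, 0.2264]
tool_rot: [0.709, -0.029, 0.026, -0.704]
ft_force: [1.9, 0.7, -0.2]
grip_width: 0.0001
```

```bash
cat > st.py <<'E'
from h import *
o=bot.get_obs(); R=Ro.from_quat(o["tool_rot"]).as_matrix()
print("t",round(o["clock"],2),"loc mm",(loc(o["eef_pos"])*1e3).round(1),"F loc",(A@o["ft_force"]).round(2),"w",round(o["grip_width"],4),"J",np.round(o["joint_pos"],2)); print((R.T@A.T).round(3))
E
python3 st.py
```

```text
t 1.1 loc mm [-166.8   94.2  226.4] F loc [ 1.82  0.9  -0.17] w 0.0001 J [ 0.41 -0.   -0.29  1.29 -0.01  0.48]
[[ 1.     0.03  -0.004]
 [-0.004 -0.008 -1.   ]
 [-0.03   1.    -0.008]]
```

Request:
move_arm --increments '[{"grip": 1, "linear": [0.12, 0, -0.21], "twist": 0.01}, {"grip": 1, "linear": [0.12, 0, -0.21], "twist": 0}, {"grip": 1, "linear": [0.12, 0, -0.21], "twist": 0}, {"grip": 1, "linear": [0.12, 0, -0.21], "twist": 0}, {"grip": 1, "linear": [0.12, 0, -0.21], "twist": 0}]'

```text
clock: 1.6
eef_pos: [0.4448, -0.0824, 0.227]
tool_rot: [0.709, -0.036, 0.033, -0.704]
ft_force: [1.2, 1.1, -0.9]
grip_width: 0.0003
```

Request:
move_arm --increments '[{"grip": 1, "linear": [0.12, 0, -0.21], "twist": 0}, {"grip": 1, "linear": [0.12, 0.1, -0.22], "twist": 0}, {"grip": 1, "linear": [0, 0.15, 0], "twist": 0}, {"grip": 1, "linear": [0, 0, 0], "twist": 0}, {"grip": 1, "linear": [0, 0, 0], "twist": 0}]'

```text
clock: 2.1
eef_pos: [0.4836, -0.1785, 0.1767]
tool_rot: [0.709, -0.04, 0.037, -0.703]
ft_force: [-0.8, -0.3, 0.5]
grip_width: -0.0003
```

```bash
python3 st.py
```

```text
t 2.1 loc mm [   6.1 -214.5  176.7] F loc [-0.77 -0.33  0.5 ] w -0.0003 J [-0.35  0.3  -0.06  1.21 -0.01 -0.24]
[[ 1.    -0.002 -0.004]
 [-0.004 -0.008 -1.   ]
 [ 0.002  1.    -0.008]]
```

Request:
move_arm --increments '[{"grip": 1, "linear": [-0.03, 0.2, 0], "twist": 0}, {"grip": 1, "linear": [0, 0.2, 0], "twist": 0}, {"grip": 1, "linear": [0, 0.2, 0], "twist": 0}, {"grip": 1, "linear": [0, 0.09, 0], "twist": 0}, {"grip": 1, "linear": [0, 0, 0], "twist": 0}]'

```text
clock: 2.6
eef_pos: [0.4826, -0.1761, 0.0437]
tool_rot: [0.71, -0.033, 0.039, -0.702]
ft_force: [-0.5, 0.2, 0.5]
grip_width: -0.0001
```

Run:
```python
exec(open("st.py").read())
I,D=bot.camera("side"); cv2.imwrite("pics/s1.png",cv2.resize(I[180:440,150:490],None,fx=2.2,fy=2.2))
```

```text
t 2.6 loc mm [   4.9 -212.2   43.7] F loc [-0.48  0.16  0.51] w -0.0001 J [-0.35  0.42 -0.27  0.87 -0.01 -0.24]
[[ 1.     0.006  0.009]
 [ 0.009 -0.011 -1.   ]
 [-0.006  1.    -0.011]]
```

View pics/s1.png

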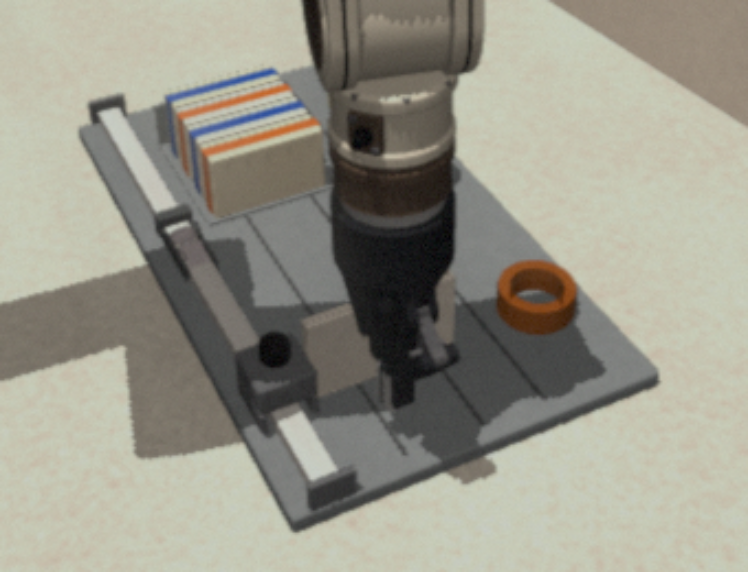

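The fingertips, at crop (400,400), stand free in front of the plate and well clear of the knob at (275,350). Now I'll approach gently.

Request:
move_arm --increments '[{"grip": 1, "linear": [0, 0, 0.06], "twist": 0}, {"grip": 1, "linear": [0, 0, 0.06], "twist": 0}, {"grip": 1, "linear": [0, 0, 0.05], "twist": 0}, {"grip": 1, "linear": [0, 0, 0.05], "twist": 0}, {"grip": 1, "linear": [0, 0, 0.05], "twist": 0}]'

```text
clock: 3.15
eef_pos: [0.4936, -0.1197, 0.0513]
tool_rot: [0.712, -0.028, 0.043, -0.7]
ft_force: [-0.1, -2.3, -1.9]
grip_width: -0.0001
```

```bash
python3 st.py
```

```text
t 3.15 loc mm [   9.8 -154.9   51.3] F loc [ 0.15 -2.33 -1.86] w -0.0001 J [-0.23  0.39 -0.29  0.87 -0.01 -0.13]
[[ 1.     0.007  0.022]
 [ 0.022 -0.015 -1.   ]
 [-0.006  1.    -0.016]]
```

Request:
move_arm --increments '[{"grip": 1, "linear": [0, 0, 0.06], "twist": 0}, {"grip": 1, "linear": [0, 0, 0.06], "twist": 0}, {"grip": 1, "linear": [0, 0, 0.06], "twist": 0}, {"grip": 1, "linear": [0, 0, 0.06], "twist": 0}, {"grip": 1, "linear": [0, 0, 0.06], "twist": 0}]'

```text
clock: 3.65
eef_pos: [0.5006, -0.0555, 0.0513]
tool_rot: [0.713, -0.028, 0.044, -0.7]
ft_force: [-0.3, -2.3, 2.0]
grip_width: 0.0001
```

```bash
python3 st.py
```

```text
t 3.65 loc mm [  9.9 -90.3  51.3] F loc [-0.05 -2.33  2.02] w 0.0001 J [-0.1   0.39 -0.3   0.86 -0.02  0.  ]
[[ 1.     0.006  0.024]
 [ 0.024 -0.017 -1.   ]
 [-0.006  1.    -0.017]]
```

Request:
move_arm --increments '[{"grip": 1, "linear": [-0.01, 0.01, 0.05], "twist": 0}, {"grip": 1, "linear": [-0.01, 0.01, 0.05], "twist": 0}, {"grip": 1, "linear": [0, 0.01, 0.04], "twist": 0}, {"grip": 1, "linear": [0, 0, 0.02], "twist": 0}, {"grip": 1, "linear": [0, 0, 0], "twist": 0}]'

```text
clock: 4.15
eef_pos: [0.5043, -0.0168, 0.0499]
tool_rot: [0.711, -0.023, 0.046, -0.701]
ft_force: [-0.0, -1.6, 0.1]
grip_width: 0.0002
```

Run:
```python
exec(open("st.py").read())
for n in("side","top"):
    I,D=bot.camera(n); P=loc(cloud(n,D))
    S=P[(abs(P[...,2]-.062)<.004)&(abs(P[...,0]+.06)<.02)&(D>0)]; S=S[(S[:,1]<.05)&(S[:,1]>-.15)]
    print(n,"carriage top y",len(S),np.percentile(S[:,1],[2,50,98]) if len(S) else 0)
    S=P[(abs(P[...,2]-.080)<.003)&(np.hypot(P[...,0]+.06,0)<.014)]; S=S[(S[:,1]<.05)&(S[:,1]>-.15)]
    print("knob",len(S),np.percentile(S[:,1],[2,50,98]) if len(S) else 0)
    cv2.imwrite(f"pics/{n}2.png",I)
cv2.imwrite("pics/m2.png",cv2.resize(cv2.convertScaleAbs(I[270:410,230:460],alpha=1.8),None,fx=3.4,fy=3.4))
```

```text
t 4.15 loc mm [  9.4 -51.5  49.9] F loc [ 0.16 -1.57  0.1 ] w 0.0002 J [-0.02  0.38 -0.31  0.85 -0.02  0.07]
[[ 0.999  0.01   0.034]
 [ 0.034 -0.013 -0.999]
 [-0.01   1.    -0.013]]
side carriage top y 332 [-0.0556272  -0.04262992 -0.01398203]
knob 105 [-0.04387678 -0.03581634 -0.02353064]
top carriage top y 376 [-0.03633693 -0.02017371 -0.01124738]
knob 124 [-0.03552975 -0.02977119 -0.02291638]
```

View pics/m2.png

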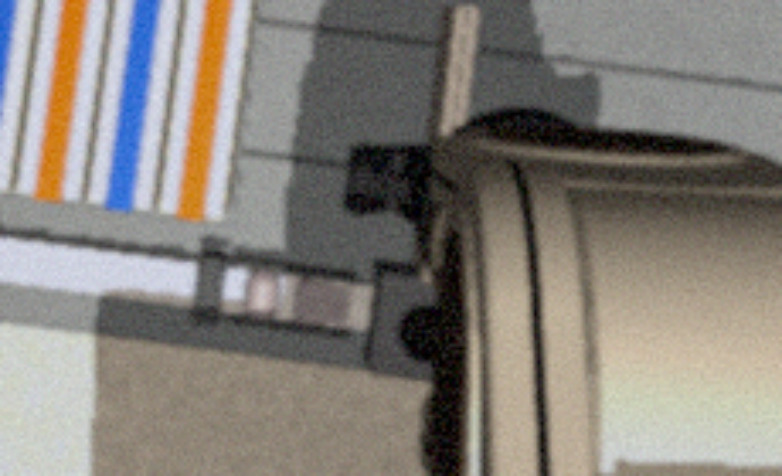

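The carriage's front edge is at crop u≈370, just short of the ramp start at about 350. The pin is near local y −34 mm and the notch near +27. The black part ahead of the plate is gripper hardware above the plate's top. I'll go on slowly and read the force each call.

Request:
move_arm --increments '[{"grip": 1, "linear": [0, 0, 0.04], "twist": 0}, {"grip": 1, "linear": [0, 0, 0.04], "twist": 0}, {"grip": 1, "linear": [0, 0, 0.03], "twist": 0}, {"grip": 1, "linear": [0, 0, 0.02], "twist": 0}, {"grip": 1, "linear": [0, 0, 0.01], "twist": 0}]'

```text
clock: 4.75
eef_pos: [0.5073, 0.0123, 0.0492]
tool_rot: [0.711, -0.023, 0.047, -0.701]
ft_force: [-0.2, -1.7, 4.1]
grip_width: 0.0001
```

```bash
python3 st.py
```

```text
t 4.75 loc mm [  9.3 -22.2  49.2] F loc [-0.05 -1.73  4.12] w 0.0001 J [ 0.03  0.39 -0.3   0.85 -0.02  0.13]
[[ 0.999  0.008  0.034]
 [ 0.034 -0.013 -0.999]
 [-0.007  1.    -0.013]]
```

Request:
move_arm --increments '[{"grip": 1, "linear": [0, 0, 0.01], "twist": 0}, {"grip": 1, "linear": [0, 0, 0.01], "twist": 0}, {"grip": 1, "linear": [0, 0, 0.01], "twist": 0}, {"grip": 1, "linear": [0, 0, 0.01], "twist": 0}, {"grip": 1, "linear": [0, 0, 0.01], "twist": 0}]'

```text
clock: 5.25
eef_pos: [0.5081, 0.0208, 0.0493]
tool_rot: [0.713, -0.024, 0.047, -0.699]
ft_force: [-1.7, -7.9, 5.5]
grip_width: -0.0001
```

```bash
python3 st.py
```

```text
t 5.25 loc mm [  9.2 -13.7  49.3] F loc [-0.89 -8.02  5.48] w -0.0001 J [ 0.05  0.39 -0.3   0.85 -0.02  0.16]
[[ 0.999  0.006  0.034]
 [ 0.034 -0.018 -0.999]
 [-0.006  1.    -0.019]]
```

Request:
move_arm --increments '[{"grip": 1, "linear": [0, 0, 0.01], "twist": 0}, {"grip": 1, "linear": [0, 0, 0.01], "twist": 0}, {"grip": 1, "linear": [0, 0, 0.01], "twist": 0}, {"grip": 1, "linear": [0, 0, 0.01], "twist": 0}, {"grip": 1, "linear": [0, 0, 0.01], "twist": 0}]'

```text
clock: 5.75
eef_pos: [0.508, 0.0202, 0.0496]
tool_rot: [0.721, -0.027, 0.05, -0.691]
ft_force: [-2.2, -8.9, 5.3]
grip_width: 0.0003
```

```bash
python3 st.py
```

```text
t 5.75 loc mm [  9.2 -14.3  49.6] F loc [-1.28 -9.11  5.32] w 0.0003 J [ 0.07  0.39 -0.29  0.86 -0.05  0.18]
[[ 0.999 -0.002  0.035]
 [ 0.034 -0.041 -0.999]
 [ 0.004  0.999 -0.041]]
```

The push has stalled at 9 N, with some tilt building up. The likely causes are a stray downward load and the offset from the rail. I'll back off, move nearer to the carriage and push with firmer steps.

Request:
move_arm --increments '[{"grip": 1, "linear": [0, 0, -0.04], "twist": 0}, {"grip": 1, "linear": [-0.04, 0, -0.04], "twist": 0}, {"grip": 1, "linear": [-0.04, 0, 0], "twist": 0}, {"grip": 1, "linear": [-0.02, 0, 0], "twist": 0}, {"grip": 1, "linear": [0, 0, 0], "twist": 0}]'

```text
clock: 6.25
eef_pos: [0.4822, 0.0067, 0.0474]
tool_rot: [0.72, -0.029, 0.049, -0.692]
ft_force: [0.1, -0.2, 0.2]
grip_width: 0.0003
```

Run:
```python
exec(open("st.py").read())
I,D=bot.camera("side"); P=loc(cloud("side",D))
cv2.imwrite("pics/s3.png",cv2.resize(cv2.convertScaleAbs(I[190:390,190:420],alpha=1.4),None,fx=3,fy=3))
S=P[(abs(P[...,2]-.062)<.004)&(abs(P[...,0]+.06)<.02)]; S=S[(S[:,1]<.05)&(S[:,1]>-.15)];print(np.percentile(S[:,1],[2,50,98]))
```

```text
t 6.25 loc mm [-15.1 -30.4  47.4] F loc [ 0.17 -0.22  0.2 ] w 0.0003 J [ 0.04  0.36 -0.36  0.83 -0.04  0.15]
[[ 1.    -0.003  0.029]
 [ 0.029 -0.038 -0.999]
 [ 0.004  0.999 -0.037]]
[-0.01863084 -0.0052755   0.02440603]
```

View pics/s3.png

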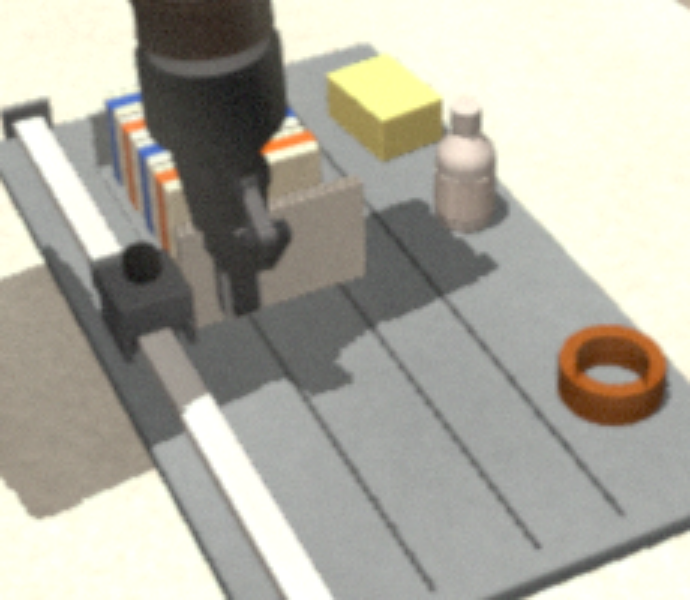

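The side view shows the plate standing straight and the fingers at (240,290), clear of the carriage and knob. The pin is at the foot of the ramp. I'll push again nearer the rail.

Request:
move_arm --increments '[{"grip": 1, "linear": [0, 0, 0.04], "twist": 0}, {"grip": 1, "linear": [0, 0, 0.02], "twist": 0}, {"grip": 1, "linear": [0, 0, 0.015], "twist": 0}, {"grip": 1, "linear": [0, 0, 0.015], "twist": 0}, {"grip": 1, "linear": [0, 0, 0.015], "twist": 0}]'

```text
clock: 6.8
eef_pos: [0.4849, 0.0231, 0.0479]
tool_rot: [0.725, -0.03, 0.05, -0.686]
ft_force: [-3.3, -11.9, 5.8]
grip_width: 0.0
```

```bash
python3 st.py
```

```text
t 6.8 loc mm [-14.2 -13.8  47.9] F loc [ -1.97 -12.15   5.75] w 0.0 J [ 0.08  0.36 -0.35  0.84 -0.06  0.2 ]
[[ 0.999 -0.005  0.031]
 [ 0.031 -0.054 -0.998]
 [ 0.007  0.999 -0.054]]
```

Request:
move_arm --increments '[{"grip": 1, "linear": [0, 0, 0.015], "twist": 0}, {"grip": 1, "linear": [0, 0, 0.015], "twist": 0}, {"grip": 1, "linear": [0, 0, 0.015], "twist": 0}, {"grip": 1, "linear": [0, 0, 0.015], "twist": 0}, {"grip": 1, "linear": [0, 0, 0.015], "twist": 0}]'

```text
clock: 7.3
eef_pos: [0.4853, 0.024, 0.0496]
tool_rot: [0.738, -0.033, 0.053, -0.672]
ft_force: [-2.9, -11.3, 6.4]
grip_width: -0.0003
```

```bash
python3 st.py
```

```text
t 7.3 loc mm [-13.8 -13.   49.6] F loc [ -1.7  -11.56   6.41] w -0.0003 J [ 0.11  0.37 -0.34  0.85 -0.1   0.23]
[[ 0.999 -0.013  0.034]
 [ 0.033 -0.091 -0.995]
 [ 0.016  0.996 -0.091]]
```

```bash
cat > car.py <<'E'
exec(open("st.py").read())
for n in("side","top"):
    I,D=bot.camera(n); P=loc(cloud(n,D)); cv2.imwrite(f"pics/{n}_{o['clock']:.2f}.png",I)
    for nm,z,w in(("car",.062,.02),("knob",None,.011)):
        m=(abs(P[...,0]+.06)<w)&(P[...,1]<.075)&(P[...,1]>-.15)&((abs(P[...,2]-.062)<.0035) if z else (abs(P[...,2]-.082)<.005))
        S=P[m]; print(n,nm,len(S),(1e3*np.percentile(S[:,1],[3,50,97])).round(1) if len(S)>9 else "","z med",np.median(S[:,2]).round(4) if len(S) else "")
E
python3 car.py
```

```text
t 7.3 loc mm [-13.8 -13.   49.6] F loc [ -1.7  -11.56   6.41] w -0.0003 J [ 0.11  0.37 -0.34  0.85 -0.1   0.23]
[[ 0.999 -0.013  0.034]
 [ 0.033 -0.091 -0.995]
 [ 0.016  0.996 -0.091]]
side car 308 [-12.2   1.3  28.8] z med 0.0628
side knob 104 [-0.7  6.8 18.7] z med 0.0828
top car 0  z med 
top knob 0  z med
```

The plate is climbing: the carriage has advanced about 5 mm. The tilted tool z was also pressing it downwards, so I'll compensate for that and use slightly larger steps.

Request:
move_arm --increments '[{"grip": 1, "linear": [0, -0.01, 0.02], "twist": 0}, {"grip": 1, "linear": [0, -0.003, 0.02], "twist": 0}, {"grip": 1, "linear": [0, -0.003, 0.02], "twist": 0}, {"grip": 1, "linear": [0, 0, 0], "twist": 0}, {"grip": 1, "linear": [0, 0, 0], "twist": 0}]'

```text
clock: 7.9
eef_pos: [0.4857, 0.0278, 0.0513]
tool_rot: [0.745, -0.035, 0.054, -0.664]
ft_force: [-1.5, -6.7, 2.7]
grip_width: 0.0001
```

```bash
python3 car.py
```

```text
t 7.9 loc mm [-13.8  -9.1  51.3] F loc [-0.76 -6.81  2.73] w 0.0001 J [ 0.13  0.37 -0.33  0.87 -0.12  0.26]
[[ 0.999 -0.018  0.034]
 [ 0.032 -0.114 -0.993]
 [ 0.022  0.993 -0.113]]
side car 325 [-9.7  4.2 30.5] z med 0.0628
side knob 109 [ 2.4  7.6 20.4] z med 0.0836
top car 0  z med 
top knob 0  z med
```

Request:
move_arm --increments '[{"grip": 1, "linear": [0, -0.005, 0.035], "twist": 0}, {"grip": 1, "linear": [0, 0, 0], "twist": 0}, {"grip": 1, "linear": [0, 0, 0], "twist": 0}, {"grip": 1, "linear": [0, 0, 0], "twist": 0}, {"grip": 1, "linear": [0, 0, 0], "twist": 0}]'

```text
clock: 8.5
eef_pos: [0.4871, 0.0347, 0.0513]
tool_rot: [0.746, -0.035, 0.055, -0.663]
ft_force: [0.4, -0.0, 1.1]
grip_width: 0.0
```

```bash
python3 car.py
```

```text
t 8.5 loc mm [-13.1  -2.   51.3] F loc [0.41 0.02 1.15] w 0.0 J [ 0.15  0.38 -0.32  0.87 -0.12  0.27]
[[ 0.999 -0.018  0.035]
 [ 0.033 -0.116 -0.993]
 [ 0.022  0.993 -0.115]]
side car 292 [ 3.5 16.4 43.6] z med 0.0627
side knob 86 [16.  23.  35.8] z med 0.0813
top car 0  z med 
top knob 0  z med
```

The force fell to zero and the carriage jumped about 13 mm, with the knob back down, so it looks snapped in. Next I'll move back and up, then check.

Request:
move_arm --increments '[{"grip": 1, "linear": [0, 0.003, -0.06], "twist": 0}, {"grip": 1, "linear": [0, 0.01, -0.15], "twist": 0}, {"grip": 1, "linear": [0, 0, -0.2], "twist": 0}, {"grip": 1, "linear": [0, -0.1, -0.2], "twist": 0}, {"grip": 1, "linear": [0, -0.2, -0.1], "twist": 0}]'

```text
clock: 9.1
eef_pos: [0.4632, -0.1021, 0.121]
tool_rot: [0.746, -0.036, 0.048, -0.663]
ft_force: [1.5, -0.1, -0.2]
grip_width: -0.0001
```

Request:
move_arm --increments '[{"grip": 1, "linear": [0, -0.2, -0.15], "twist": 0}, {"grip": 1, "linear": [0, -0.2, -0.15], "twist": 0}, {"grip": 1, "linear": [-0.1, -0.1, -0.2], "twist": 0}, {"grip": 1, "linear": [-0.1, 0, -0.2], "twist": 0}, {"grip": 1, "linear": [0, 0, 0], "twist": 0}]'

```text
clock: 9.6
eef_pos: [0.404, -0.2332, 0.2447]
tool_rot: [0.748, -0.035, 0.054, -0.66]
ft_force: [0.6, 0.7, -0.1]
grip_width: -0.0002
```

```bash
python3 car.py
python3 - <<'E'
from h import *
import glob,os
f=max(glob.glob("pics/top_*.png"),key=os.path.getmtime); g=f.replace("top","side")
c=lambda I,r:cv2.resize(cv2.convertScaleAbs(I[r],alpha=1.6),(800,300) if 0 else (400,300))
a=c(cv2.imread(f),np.s_[250:400,190:390]);b=c(cv2.imread(g),np.s_[190:340,180:380])
cv2.imwrite("pics/fin.png",np.vstack([np.hstack([a,b]),np.hstack([cv2.resize(cv2.imread(x),(400,300)) for x in(f,g)])]))
E
```

```text
t 9.6 loc mm [ -67.2 -277.3  244.7] F loc [ 0.52  0.76 -0.05] w -0.0002 J [-0.46  0.11 -0.13  1.26 -0.1  -0.33]
[[ 0.999 -0.017  0.035]
 [ 0.033 -0.123 -0.992]
 [ 0.021  0.992 -0.122]]
side car 294 [ 3.7 16.5 45.1] z med 0.0628
side knob 92 [14.8 22.9 34.2] z med 0.0815
top car 646 [ 5.4 26.3 47.2] z med 0.0624
top knob 186 [17.4 26.4 35.5] z med 0.0808
```

View pics/fin.png

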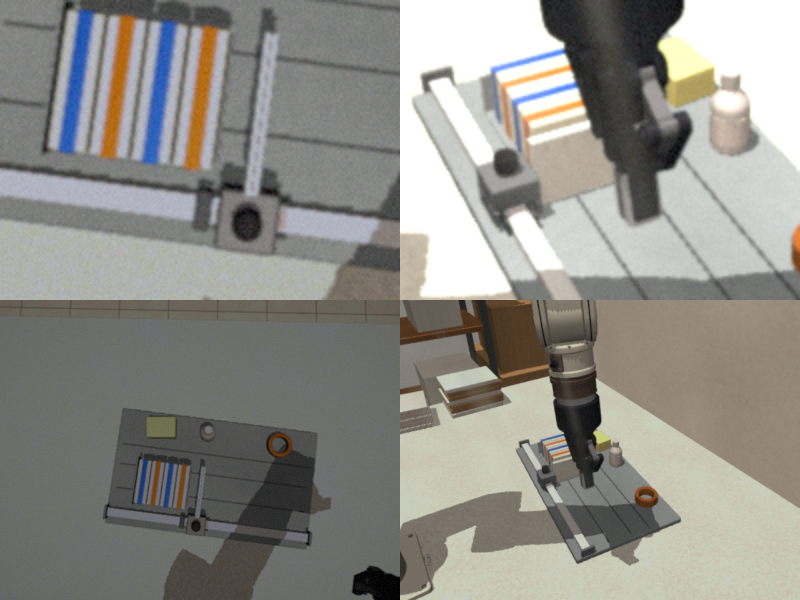

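The final view shows the carriage seated in the clip, with its centre at local y 26.3 mm. The knob is down, the packs and the back items are in place, and the arm is clear.

```bash
python3 -c "
from workcell import bot
print(bot.job_done())"
```

```text
the job is handed in; nothing more can be done
None
```

The divider is closed up: I pushed the plate with the shut fingertips until the pin rode over the first ridge and dropped into the notch. I then backed off, lifted clear and handed the job in at about 10 s.

**Last checks:**
- **Position:** the carriage centre is at 26.3 mm along the rail, against about 26 to 27.5 mm for the notch, measured from the images.
- **Snap:** the push force fell to 0 N as the carriage jumped ahead by about 13 mm, part of it the last push step. The knob came back down, from about 83.6 mm to about 81 mm.
- **After backing off:** the carriage did not move, the packs, glue, tape and notes looked undisturbed, and the arm was clear of everything.

**What did not go smoothly:**
- **Stall:** the first push stuck at the foot of the ramp. The gripper was tilting a little and pressing down on the plate by about 5 N. I backed off, moved nearer the rail and used firmer steps.
- **Force:** the highest push I read was about 12 N, above the 4 to 7 N expected for the climb but below the 20 N limit. I read forces only at the end of each move, so brief peaks may have been missed.
- **Camera disagreement:** the side camera placed the carriage about 2 mm further back than the top camera. That is about the calibration error, so the position alone cannot confirm the 1 mm of play in the notch.

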